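# Poke the stuck brass insert out of the trunnion cap on the knock-out pin

### The job

Take the blue trunnion cap that has a brass insert stuck down in it, feel its underside hole onto the upright knock-out pin of the stand and press the cap fully down onto the flange so the pin pokes the insert up; never load the stand with more than 30 newtons. Leave the cap sitting on the stand over the pin, pull the raised insert out and stand it upright in the steel tray. Leave the spare cap, rotor lid, washer and punch alone.

Things in the scene. Friction and masses are not known exactly. Their poses are not given: they have to be found in the camera images.
- cap: Blue plastic trunnion cap with the brass insert in it, about 120 g without the insert: upright cylinder 54 mm in diameter, 34 mm high, open side up on the bench; origin at the centre of its underside, z up. Its 8 mm thick floor has a central through hole 11 mm in diameter; above the floor a 24 mm recess opens upward. Grip it across the outside.
- cap_rim (a point): Centre of the cap's rim, 34 mm above its underside. Four spring lands inside the recess, 10 to 20 mm above the underside, grip the insert: sliding it up takes roughly 5 to 10 N; once its lower end is more than 20 mm above the cap's underside (12 mm of rise) it is loose.
- spare_cap: A second, empty blue cap of the same outside and inside size (no insert, no lands), to be left alone; origin at the centre of its underside. The two caps may lie in either place.
- insert: Solid brass bearing insert, 22 mm in diameter, 24 mm high, about 70 g, small dark dimple on top; origin at the centre of its underside, z up. It starts on the recess floor in the cap, its top 2 mm below the rim, so it cannot be gripped. With the cap fully down on the flange it stands 16 mm proud, loose on the pin (may lean a little), its underside 26 mm above the cap's.
- stand: Knock-out stand bolted to the bench: 90 mm square, 12 mm thick dark steel base carrying a sprung round steel flange 40 mm in diameter; origin at the centre of the base's underside, z up. Flange and pin go down together on a spring: 2.5 N preload, then 2.5 N per mm, hard stop at 11 mm; the spring lifts them again when unloaded.
- flange_top (a point): Centre of the flange's upper face when unloaded, 45 mm above the bench. On it stands an upright steel pin, 8 mm in diameter, edge lightly broken at its tip, 26 mm above the flange face. The pin is eccentric: its axis is 5 mm from this point, in a direction that differs every time and is not measured (it stays put under load), so the hole must be found by feel or sight.
- tray: Open steel tray 130 x 130 mm, walls 20 mm high and 4 mm thick, floor 4 mm thick, 0.5 kg, loose on the bench; origin at the centre of its underside, z up.
- rotor_lid: Pitted aluminium rotor lid, a disc 170 mm in diameter with a central boss, 32 mm high; bystander; origin at the centre of its underside.
- washer: Flat brass hub washer, 48 mm in diameter, 5 mm thick; bystander; origin at the centre of its underside.
- punch: Steel drift punch lying on the bench, 150 mm long along its x, 14 mm thick; bystander; origin on the bench under a point 5 mm from its middle.
Things that resemble listed ones, but are neither listed nor needed, are in the scene too. What is shaped like the tray but brown, green or red is not meant.

How it is judged:
By the outcome, as a careful person would: the job done as asked, in the order asked, and still so for the second after the job is handed in, with the robot touching nothing.
It also fails if it takes over 67 s, if anything falls off the work surface, if the arm or the gripper's body presses on something with over 40 N, if the wrist force passes 120 N, or if a joint passes its speed limit or range.

### The arm

A 6-joint arm with a two-finger parallel gripper is mounted at the origin on the work surface. World frame = base frame: x ahead of the robot, y to its left, z up, the work surface at z = 0. Lengths are in m, angles in rad, forces in N, time in s.
With the tool pointing down it reaches from about 0.375 to 0.9 m from the base axis. Payload 3.1 kg.
Tool frame: the origin (TCP) lies between the finger pads; the fingertips stand manip.finger_overhang ahead of it and the grasp point (between the pads) lies 5 mm behind it (manip.finger_overhang is the distance from the TCP to the fingertips, in m); z points along the fingers, y is the line along which they close (so a half turn about z gives the same grasp; the last joint's range is limited). The gripper opens to 85 mm and grips with 20 to 120 N. Pads are 22 mm wide; open, the fingers measure 114 mm over their backs; the gripper's body (76 mm by 85 mm) begins 54 mm behind the grasp point. The pads swing forward as they close: fully open they stand 13 mm farther back than shut.
Start: joints at [-1.399, 0.527, 1.433, -0, 1.181, -0.178], TCP at [0.214, -0.587, 0.245] pointing down, gripper open.
Joint ranges: [-3.08, 3.08], [-0.75, 2.2], [0.22, 2.44], [-1.43, 4.57], [0, 2.65], [-2.85, 2.85]. Speed limits (rad/s): [2.79, 2.79, 3.14, 3.14, 3.14, 3.14].

### API

Orientations are given as a unit quaternion [x, y, z, w].
In Python, from station import manip gives the robot as it stands.
- The arm moves only by the tool drive_tool, never from a script. Its argument "plan" is a list of rows, each a list of 7 numbers: the shift along the tool's x, y, z in m, then the turn, a rotation vector about the tool's x, y, z in degrees, then the opening, from -1 (shut) to 1 (fully open). In form: [[x, y, z, wx, wy, wz, gripper], ...]. A call has 1 to 10 rows; each row shifts and turns the commanded pose from where the row before left it, along the tool's axes as they then stand; what a row does not reach is not made up. A row lasts 1/10 s, in which the tool goes at most 50 mm and 8.59 degrees, less where a joint would pass 70% of its speed; a pose out of reach is approached as far as the arm can. A call is refused whole if a number of a shift passes 0.05 or a number of a turn 8.59, either way. A call with a gripper value outside its range is refused whole. The fingers move at their own pace and stop on an object; "newtons" is the grip in N (left out, the last holds). Time passes only in rows, so rows that do not move let the fingers close. It gives the time, the measured TCP pose, the force, the opening and the grip force at its end, in the units of the state.
- manip.sense(): the state, without advancing time (a new reading comes with each control period).
- manip.snapshot(name): name is "scene" or "top"; returns a dict with "image" (400x640x3 uint8, red, green, blue), "z_map" (400x640 float32, m along the optical axis (not along the pixel's ray), 0 where there is no reading), "fov_y" (degrees; the focal length in pixels is half the picture's height over the tangent of half this angle, whatever the lens; pixels are square), "cx", "cy" (the principal point, pixels), "extrinsics" (4x4, takes a point from camera to world coordinates). Camera axes: x right, y up, looking along -z (the intrinsics and any distortion apply to the point x, -y, -z); pixel columns grow to the right and rows downward; lengths in m; the calibration is good to about 2 mm. A picture is of the moment at which its call begins.
- manip.sign_off(): hands the job in; it is judged then, once.
The state is a dict: "t": time; "q": joint angles; "qd": joint speeds; "tau": joint torques, N m; "tcp_pos": TCP position; "tool_rot": TCP orientation; "force": force on the tool from outside, world axes, zero at the start; "ft_torque": the same for the moment, N m; "finger_gap": opening from 0.0 (shut) to 1.0 (fully open); "gripper_force": force on a finger pad.
Only numpy, scipy, OpenCV 4.12 (cv2) and the standard library are available. Lean on these libraries where they do the work, as an engineer would, in place of code of your own. Each camera call takes 0.05 s, during which the arm holds its last target. There are 200 camera calls.

## Working session

There is one attempt and no reset: what is moved stays moved. The work goes in short steps, Python scripts to look and compute and a tool call to move; the robot and the scene stay as the last step left them, time stands still between calls to the robot, and variables do not carry over. Pictures are saved under pics/ and viewed, at most 10 in all, crops included, and the job is handed in when it is done.

Besides the shell and the picture viewer there is one more tool, called after ">>>" as a command line: name --pt "numbers of a row" for each row, then --argument value for the rest. drive_tool: Moves the arm, as the interface text tells. Its arguments: {"type":"object","properties":{"plan":{"type":"array"},"newtons":{"type":"number"}},"required":["plan"]}

```bash
mkdir -p pics; ls; cat > h.py <<'E'
import numpy as np, cv2
from station import manip
def snap(n):
    s=manip.snapshot(n); s['f']=200/np.tan(np.radians(s['fov_y'])/2); return s
def world(s,u,v,z=None):
    """pixel -> world; by plane height z, or by depth map"""
    T=np.array(s['extrinsics']); d=np.array([(u-s['cx'])/s['f'],-(v-s['cy'])/s['f'],-1.])
    r=T[:3,:3]@d; o=T[:3,3]
    k=s['z_map'][int(round(v)),int(round(u))] if z is None else (z-o[2])/r[2]
    return o+k*r
def cloud(s):
    T=np.array(s['extrinsics']); v,u=np.mgrid[:400,:640]; k=s['z_map']
    p=np.stack([(u-s['cx'])/s['f']*k,-(v-s['cy'])/s['f']*k,-k],-1)
    return p@T[:3,:3].T+T[:3,3]
def save(s,n): cv2.imwrite('pics/'+n,s['image'][:,:,::-1])
E
python3 - <<'E'
from h import *
for n in ('top','scene'):
    s=snap(n); save(s,n+'0.png'); print(n,[ (k,v) for k,v in s.items() if k not in('image','z_map')])
st=manip.sense(); print(st, manip.finger_overhang)
E
```

```text
pics
top [('fov_y', 57.86336298854687), ('cx', 322.33932323375427), ('cy', 195.77948668914252), ('extrinsics', array([[ 0.02815907,  0.99499718, -0.09585237,  0.4377888 ],
       [-0.99955772,  0.02894531,  0.00682187, -0.00666833],
       [ 0.00956222,  0.09561787,  0.99537218,  0.98859103],
       [ 0.        ,  0.        ,  0.        ,  1.        ]])), ('f', np.float64(361.8263584445191))]
scene [('fov_y', 57.16962513231951), ('cx', 320.3617444330212), ('cy', 208.04836684565498), ('extrinsics', array([[-0.15921354, -0.56932285,  0.80654977,  1.25766034],
       [ 0.98716535, -0.08148452,  0.13734936,  0.13765229],
       [-0.01247481,  0.81806587,  0.57498923,  0.56903437],
       [ 0.        ,  0.        ,  0.        ,  1.        ]])), ('f', np.float64(367.0574169981599))]
{'t': 0.1, 'q': array([-1.39947557e+00,  5.28370650e-01,  1.43378983e+00,  1.66479129e-05,
        1.18142186e+00, -1.78503343e-01]), 'qd': array([ 9.72199545e-05, -4.29854994e-03, -3.91560701e-03, -1.76681233e-03,
        4.56382710e-05, -1.12827090e-03]), 'tau': array([-3.21876023e-04, -4.43305421e+01, -1.78585982e+01, -2.59558647e-04,
        3.91722482e-03,  7.43200168e-07]), 'tcp_pos': array([ 0.21412873, -0.58650473,  0.24442804]), 'tool_rot': array([ 9.84741911e-01,  1.74018327e-01,  1.12704596e-05, -9.94812529e-04]), 'force': array([ 0.05309524, -0.43082779, -0.3300772 ]), 'ft_torque': array([0.03722378, 0.00820374, 0.03056041]), 'gripper_force': 0.0, 'finger_gap': 1.000033902139407} 0.014
```

View pics/top0.png

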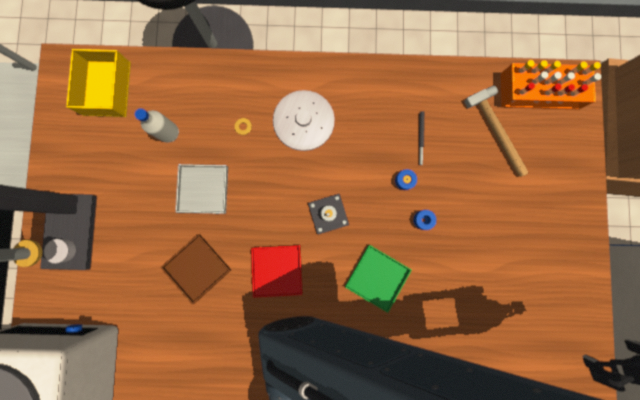

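View pics/scene0.png

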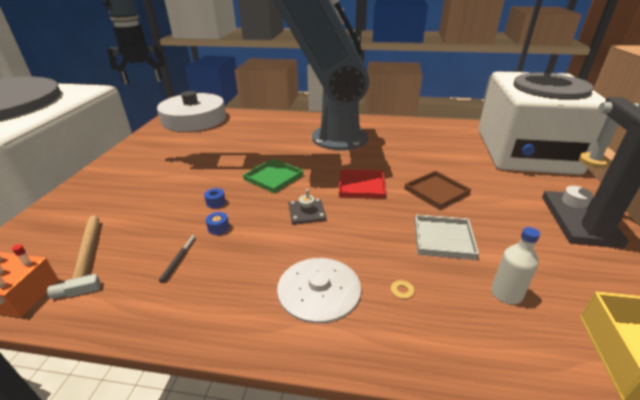

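Top view: cap with brass insert at (405,180), spare cap at (425,220), stand at (328,214), grey steel tray at (202,189). The scene view agrees: cap at (217,223), stand at (307,205), tray at (446,237).

```bash
cat > m.py <<'E'
from h import *
t=snap('top'); c=snap('scene')
def cen(m):
    n,l,st,ce=cv2.connectedComponentsWithStats(m.astype('uint8')); return [(ce[i].round(1),st[i]) for i in range(1,n) if st[i][4]>25]
for s,n in ((t,'top'),(c,'scene')):
    hsv=cv2.cvtColor(s['image'],cv2.COLOR_RGB2HSV); P=cloud(s)
    blue=cv2.inRange(hsv,(105,120,50),(125,255,255))>0
    for ce,st in cen(blue):
        x0,y0,w,h,a=st
        if a>3000: continue
        m=np.zeros((400,640),bool); m[y0:y0+h,x0:x0+w]=1
        q=P[m&(P[:,:,2]>.027)&(P[:,:,2]<.045)]
        if len(q)<10: continue
        if abs(q[:,0]-.5).max()>.4: continue
        cc,r=cv2.minEnclosingCircle(q[:,:2].astype('float32').reshape(-1,1,2))
        print(n,'blue',ce,st,'ctr',np.round(cc,4),r,'z',np.round(np.percentile(q[:,2],[10,50,90]),4), 'raycen',world(s,ce[0],ce[1],.034).round(4))
P=cloud(t)
# stand / tray windows
for nm,(x0,y0,x1,y1),zl,zh in (('flange',(295,185,362,242),.040,.050),('pin',(295,185,362,242),.060,.08),('base',(295,185,362,242),.008,.018),('tray',(165,155,240,222),.014,.026)):
    q=P[y0:y1,x0:x1].reshape(-1,3); q=q[(q[:,2]>zl)&(q[:,2]<zh)]
    if len(q)>3:
        cc,r=cv2.minEnclosingCircle(q[:,:2].astype('float32').reshape(-1,1,2)); rr=cv2.minAreaRect(q[:,:2].astype('float32'))
        print(nm,len(q),np.round(cc,4),round(r,4),'rect',rr,'z',np.median(q[:,2]).round(4),'mean',q.mean(0).round(4))
big=[cv2.resize(t['image'][180:250,290:365],None,fx=5,fy=5,interpolation=cv2.INTER_CUBIC),cv2.resize(c['image'][180:230,270:345],None,fx=5,fy=5,interpolation=cv2.INTER_CUBIC)]
cv2.imwrite('pics/st.png',np.vstack(big)[:,:,::-1])
E
python3 m.py
```

```text
top blue [405.1 179.4] [396 170  20  19 233] ctr [ 0.5828 -0.2369] 0.02712136320769787 z [0.0313 0.0342 0.0367] raycen [ 0.58   -0.2327  0.034 ]
top blue [424.5 219.5] [414 211  22  18 309] ctr [ 0.4754 -0.2878] 0.026749849319458008 z [0.0317 0.0347 0.037 ] raycen [ 0.4746 -0.2847  0.034 ]
scene blue [213.7 194.3] [205 189  18  11 148] ctr [ 0.4797 -0.2872] 0.027587980031967163 z [0.0295 0.0326 0.0342] raycen [ 0.4843 -0.2851  0.034 ]
scene blue [216.2 219.6] [207 213  20  13 136] ctr [ 0.5834 -0.2367] 0.028287868946790695 z [0.0301 0.0326 0.0339] raycen [ 0.5916 -0.2341  0.034 ]
flange 169 [ 0.4848 -0.0305] 0.0198 rect ((0.4853260815143585, -0.030428145080804825), (0.0368652418255806, 0.036979399621486664), 46.38074493408203) z 0.0457 mean [ 0.4849 -0.0307  0.0457]
pin 8 [ 0.4802 -0.0286] 0.0036 rect ((0.48014870285987854, -0.02856672741472721), (0.005171346943825483, 0.005098788533359766), 0.8167688846588135) z 0.0726 mean [ 0.4804 -0.0283  0.0723]
base 911 [ 0.4861 -0.0302] 0.062 rect ((0.48517048358917236, -0.030753392726182938), (0.0899757444858551, 0.09000670909881592), 18.615604400634766) z 0.0127 mean [ 0.4847 -0.0303  0.0128]
tray 345 [0.5431 0.3126] 0.0899 rect ((0.5429670214653015, 0.3137999176979065), (0.1303538829088211, 0.1317894011735916), 0.5705186724662781) z 0.0198 mean [0.5432 0.3149 0.0196]
```

View pics/st.png

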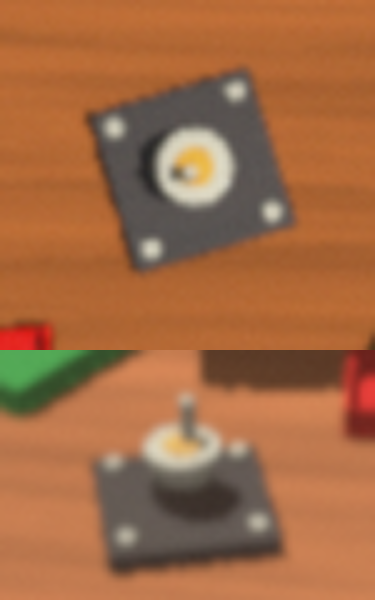

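The crop shows the pin tip left of and slightly below the flange centre in the top view, at crop (183,172). In the scene view it is at about (307,190) full-frame. Depth gives the pin 5.1 mm from the flange centre, which matches the 5 mm in the task.

```bash
cat >> h.py <<'E'
from scipy.spatial.transform import Rotation as R
def delta(target):
    st=manip.sense(); Rt=R.from_quat(st['tool_rot']); print('tcp',st['tcp_pos'].round(4),'tool delta',Rt.inv().apply(np.array(target)-st['tcp_pos']).round(4),'force',st['force'].round(2),'gap',round(st['finger_gap'],3),'t',st['t'])
E
python3 - <<'E'
from h import *
c=snap('scene');t=snap('top');P=cloud(c)
for nm,zl,zh in (('flange',.040,.049),('pin',.062,.08),('base',.009,.0135)):
    q=P[180:232,270:345].reshape(-1,3); q=q[(q[:,2]>zl)&(q[:,2]<zh)]
    cc,r=cv2.minEnclosingCircle(q[:,:2].astype('float32').reshape(-1,1,2))
    print(nm,len(q),np.round(cc,4),round(r,4),q.mean(0).round(4))
print('pin scene ray',world(c,307.2,190,.071)); print('pin top ray',world(t,290+184/5-.4,180+173/5-.4,.071))
P=cloud(t); q=P[105:170,412:432].reshape(-1,3); q=q[(q[:,2]>.006)&(q[:,2]<.03)]
print('punch',q.min(0),q.max(0),q[q[:,0].argmin()])
# brass in cap
hsv=cv2.cvtColor(t['image'],cv2.COLOR_RGB2HSV)[165:195,390:420]; m=cv2.inRange(hsv,(12,80,80),(35,255,255))>0
v,u=np.nonzero(m); print('brass',len(u),world(t,u.mean()+390,v.mean()+165,.032))
delta([.583,-.2365,.13])
E
```

```text
flange 114 [ 0.4871 -0.0319] 0.0212 [ 0.4905 -0.0303  0.0438]
pin 10 [ 0.4853 -0.0277] 0.0028 [ 0.483  -0.0281  0.0672]
base 526 [ 0.4315 -0.0476] 0.1114 [ 0.488  -0.0324  0.0109]
pin scene ray [ 0.48510788 -0.02709848  0.071     ]
pin top ray [ 0.47954582 -0.02457111  0.071     ]
punch [ 0.62719357 -0.29029012  0.00633018] [ 0.77722257 -0.26037607  0.01887701] [ 0.62719357 -0.28392905  0.01247103]
brass 472 [ 0.5795617  -0.22931377  0.032     ]
tcp [ 0.2142 -0.5869  0.245 ] tool delta [ 0.4666 -0.2027  0.1152] force [-0.29  0.1   1.25] gap 0.999 t 0.3
```

>>> drive_tool --pt "0 0 0.03 0 0 6.7 0.6" --pt "0 0 0.03 0 0 6.7 0.6" --pt "0 0 0.03 0 0 6.6 0.6" --pt "0.03 -0.03 0 0 0 0 0.6" --pt "0.034 -0.032 0 0 0 0 0.6" --pt "0.034 -0.032 0 0 0 0 0.6" --pt "0.034 -0.032 0 0 0 0 0.6" --pt "0.034 -0.032 0 0 0 0 0.6" --pt "0.034 -0.032 0 0 0 0 0.6" --pt "0.034 -0.032 0 0 0 0 0.6" --newtons 50

```text
t: 1.3
tcp_pos: [0.4493, -0.3637, 0.1554]
tool_rot: [1.0, 0.0, 0.0, 0.0]
force: [0.0, -0.2, 0.3]
finger_gap: 0.798
gripper_force: 0.0
```

>>> drive_tool --pt "0.034 -0.032 0 0 0 0 0.6" --pt "0.034 -0.032 0 0 0 0 0.6" --pt "0.034 -0.032 0 0 0 0 0.6" --pt "0.033 -0.032 0 0 0 0 0.6" --pt "0 0 0 0 0 0 0.6" --pt "0 0 0 0 0 0 0.6"

```text
t: 1.9
tcp_pos: [0.5834, -0.2357, 0.1551]
tool_rot: [1.0, 0.002, -0.0, 0.0]
force: [0.1, -0.5, 0.4]
finger_gap: 0.797
gripper_force: 0.0
```

```bash
python3 - <<'E'
from h import *
delta([.583,-.236,.022]); s=manip.sense(); print(R.from_quat(s['tool_rot']).as_matrix().round(3))
E
```

```text
tcp [ 0.5834 -0.2357  0.1551] tool delta [-0.0004  0.0002  0.1331] force [ 0.14 -0.48  0.36] gap 0.797 t 1.9
[[ 1.     0.004 -0.   ]
 [ 0.004 -1.    -0.   ]
 [-0.     0.    -1.   ]]
```

>>> drive_tool --pt "0 0 0.04 0 0 0 0.6" --pt "0 0 0.04 0 0 0 0.6" --pt "0 0 0.03 0 0 0 0.6" --pt "0 0 0.023 0 0 0 0.6" --pt "0 0 0 0 0 0 0.6" --pt "0 0 0 0 0 0 -0.2" --pt "0 0 0 0 0 0 -0.2" --pt "0 0 0 0 0 0 -0.2" --pt "0 0 0 0 0 0 -0.2" --pt "0 0 0 0 0 0 -0.2"

```text
t: 2.9
tcp_pos: [0.5833, -0.2369, 0.023]
tool_rot: [1.0, 0.0, 0.001, 0.0]
force: [0.8, -1.1, -0.9]
finger_gap: 0.619
gripper_force: 52.7
```

>>> drive_tool --pt "0 0 -0.02 0 0 0 -0.2" --pt "0 0 -0.045 0 0 0 -0.2" --pt "0 0 -0.045 0 0 0 -0.2" --pt "-0.02 -0.04 0 0 0 0 -0.2" --pt "-0.02 -0.04 0 0 0 0 -0.2" --pt "-0.02 -0.04 0 0 0 0 -0.2" --pt "-0.02 -0.04 0 0 0 0 -0.2" --pt "-0.015 -0.03 0 0 0 0 -0.2" --pt "-0.008 -0.0185 0 0 0 0 -0.2" --pt "0 0 0 0 0 0 -0.2"

```text
t: 3.9
tcp_pos: [0.4773, -0.0256, 0.1325]
tool_rot: [1.0, 0.002, -0.001, -0.001]
force: [-0.4, -0.1, -2.2]
finger_gap: 0.621
gripper_force: 53.4
```

```bash
python3 - <<'E'
from h import *
delta([.4803,-.0284,.1])
t=snap('top');c=snap('scene')
cv2.imwrite('pics/hold.png',np.vstack([cv2.resize(s['image'][a:a+75,b:b+130],None,fx=4,fy=4,interpolation=cv2.INTER_CUBIC) for s,a,b in ((t,170,270),(c,150,240))])[:,:,::-1])
for s,n in ((t,'top'),(c,'scene')):
    P=cloud(s); hsv=cv2.cvtColor(s['image'],cv2.COLOR_RGB2HSV)
    m=(cv2.inRange(hsv,(105,120,50),(125,255,255))>0)&(abs(P[:,:,0]-.48)<.05)&(abs(P[:,:,1]+.03)<.05)
    q=P[m]; print(n,len(q),q.min(0).round(4),q.max(0).round(4)); q=q[q[:,2]>.136]
    if len(q)>3: print(cv2.minEnclosingCircle(q[:,:2].astype('float32').reshape(-1,1,2)))
    q=P[150:240,270:360].reshape(-1,3);q=q[(abs(q[:,0]-.48)<.03)&(abs(q[:,1]+.03)<.03)&(q[:,2]>.062)&(q[:,2]<.08)]; print('pin',len(q),q.mean(0).round(4))
E
```

```text
tcp [ 0.4773 -0.0256  0.1325] tool delta [0.0031 0.0029 0.0325] force [-0.39 -0.14 -2.19] gap 0.621 t 3.9
top 5 [ 0.4378 -0.0067  0.9886] [ 0.4378 -0.0067  0.9886]
((0.43778881430625916, -0.006668326910585165), 9.999999747378752e-05)
pin 0 [nan nan nan]
scene 73 [ 0.4621 -0.0508  0.1168] [ 0.5096 -0.0244  0.144 ]
((0.4855533540248871, -0.030148476362228394), 0.023551778867840767)
pin 12 [ 0.4854 -0.0275  0.0677]<stdin>:10: RuntimeWarning: Mean of empty slice.
  ret = um.true_divide(
```

View pics/hold.png

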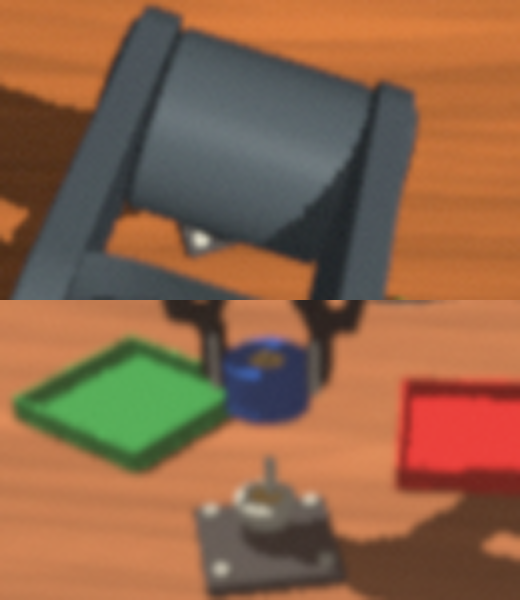

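>>> drive_tool --pt "0.003 0.003 0.015 0 0 0 -0.2" --pt "0 0 0.015 0 0 0 -0.2" --pt "0 0 0 0 0 0 -0.2" --pt "0 0 0 0 0 0 -0.2" --pt "0 0 0 0 0 0 -0.2"

```text
t: 4.5
tcp_pos: [0.4836, -0.0321, 0.1028]
tool_rot: [1.0, -0.0, 0.001, 0.0]
force: [-0.3, 0.0, -2.1]
finger_gap: 0.621
gripper_force: 53.3
```

>>> drive_tool --pt "-0.0033 -0.0037 0.003 0 0 0 -0.2" --pt "0 0 0.003 0 0 0 -0.2" --pt "0 0 0 0 0 0 -0.2" --pt "0 0 0 0 0 0 -0.2"

```text
t: 4.9
tcp_pos: [0.4795, -0.0276, 0.0963]
tool_rot: [1.0, 0.0, 0.0, 0.0]
force: [-0.1, -0.0, -2.6]
finger_gap: 0.619
gripper_force: 53.4
```

>>> drive_tool --pt "0 0 0 0 0 0 -0.2" --pt "0 0 0 0 0 0 -0.2" --pt "0 0 0 0 0 0 -0.2"

```text
t: 5.2
tcp_pos: [0.4796, -0.0277, 0.0964]
tool_rot: [1.0, 0.0, 0.0, 0.0]
force: [0.0, 0.7, -2.7]
finger_gap: 0.622
gripper_force: 53.4
```

>>> drive_tool --pt "0.0007 0.0007 0 0 0 0 -0.2" --pt "0 0 0.002 0 0 0 -0.2" --pt "0 0 0.002 0 0 0 -0.2" --pt "0 0 0.001 0 0 0 -0.2" --pt "0 0 0 0 0 0 -0.2"

```text
t: 5.7
tcp_pos: [0.48, -0.0284, 0.091]
tool_rot: [1.0, 0.0, -0.0, -0.0]
force: [-0.4, -0.1, -2.1]
finger_gap: 0.623
gripper_force: 53.4
```

>>> drive_tool --pt "0 0 0.0015 0 0 0 -0.2" --pt "0 0 0.0015 0 0 0 -0.2" --pt "0 0 0 0 0 0 -0.2" --pt "0 0 0 0 0 0 -0.2"

```text
t: 6.1
tcp_pos: [0.4802, -0.0284, 0.0883]
tool_rot: [1.0, 0.0, -0.0, -0.0]
force: [-0.6, 0.1, -2.4]
finger_gap: 0.623
gripper_force: 53.4
```

>>> drive_tool --pt "0 0 0.0015 0 0 0 -0.2" --pt "0 0 0.0015 0 0 0 -0.2" --pt "0 0 0.0015 0 0 0 -0.2" --pt "0 0 0 0 0 0 -0.2" --pt "0 0 0 0 0 0 -0.2"

```text
t: 6.6
tcp_pos: [0.4803, -0.0285, 0.0841]
tool_rot: [1.0, 0.0, 0.0, 0.0]
force: [-0.7, -0.4, 3.4]
finger_gap: 0.62
gripper_force: 53.7
```

>>> drive_tool --pt "0 0 0.002 0 0 0 -0.2" --pt "0 0 0.002 0 0 0 -0.2" --pt "0 0 0.002 0 0 0 -0.2" --pt "0 0 0 0 0 0 -0.2"

```text
t: 7.0
tcp_pos: [0.4806, -0.0285, 0.078]
tool_rot: [1.0, 0.0, 0.0, 0.0]
force: [-0.8, 0.1, 4.1]
finger_gap: 0.62
gripper_force: 53.9
```

>>> drive_tool --pt "0 0 0.002 0 0 0 -0.2" --pt "0 0 0.002 0 0 0 -0.2" --pt "0 0 0.002 0 0 0 -0.2" --pt "0 0 0 0 0 0 -0.2"

```text
t: 7.4
tcp_pos: [0.4802, -0.0284, 0.0716]
tool_rot: [1.0, 0.0, -0.0, -0.0]
force: [-0.7, 0.3, -1.7]
finger_gap: 0.618
gripper_force: 53.5
```

>>> drive_tool --pt "0 0 0.0015 0 0 0 -0.2" --pt "0 0 0.0015 0 0 0 -0.2" --pt "0 0 0.0015 0 0 0 -0.2" --pt "0 0 0 0 0 0 -0.2" --pt "0 0 0 0 0 0 -0.2"

```text
t: 7.9
tcp_pos: [0.48, -0.0284, 0.0672]
tool_rot: [1.0, 0.0, -0.0, -0.0]
force: [-0.3, -1.4, -0.1]
finger_gap: 0.627
gripper_force: 53.6
```

>>> drive_tool --pt "0 0 0.0015 0 0 0 -0.2" --pt "0 0 0.0015 0 0 0 -0.2" --pt "0 0 0 0 0 0 -0.2" --pt "0 0 0 0 0 0 -0.2"

```text
t: 8.3
tcp_pos: [0.48, -0.0284, 0.0647]
tool_rot: [1.0, 0.0, -0.0, -0.0]
force: [-1.9, 0.2, 6.8]
finger_gap: 0.618
gripper_force: 54.0
```

>>> drive_tool --pt "0 0 0.001 0 0 0 -0.2" --pt "0 0 0 0 0 0 -0.2" --pt "0 0 -0.0015 0 0 0 -0.2" --pt "0 0 -0.0015 0 0 0 -0.2" --pt "0 0 0 0 0 0 0.5" --pt "0 0 0 0 0 0 0.6" --pt "0 0 0 0 0 0 0.6" --pt "0 0 -0.01 0 0 0 0.6" --pt "0 0 -0.03 0 0 0 0.6" --pt "0 0 -0.04 0 0 0 0.6"

```text
t: 9.3
tcp_pos: [0.479, -0.0281, 0.1462]
tool_rot: [1.0, 0.0, -0.002, -0.001]
force: [1.3, -0.4, 0.3]
finger_gap: 0.801
gripper_force: 0.0
```

```bash
python3 - <<'E'
from h import *
delta([.4803,-.0284,.1])
c=snap('scene')
cv2.imwrite('pics/ins.png',cv2.resize(c['image'][130:240,240:400],None,fx=4,fy=4,interpolation=cv2.INTER_CUBIC)[:,:,::-1])
P=cloud(c)[150:240,270:360].reshape(-1,3);P=P[(abs(P[:,0]-.48)<.045)&(abs(P[:,1]+.03)<.045)]
for a,b in ((.088,.1),(.07,.082)):
    q=P[(P[:,2]>a)&(P[:,2]<b)]; print(a,len(q),q.min(0).round(4) if len(q) else '',q.max(0).round(4) if len(q) else '')
E
```

```text
tcp [ 0.479  -0.0281  0.1462] tool delta [0.0015 0.0003 0.0462] force [ 1.32 -0.38  0.32] gap 0.801 t 9.3
0.088 43 [ 0.4713 -0.0379  0.0892] [ 0.4959 -0.0189  0.0946]
0.07 188 [ 0.4558 -0.0547  0.0701] [ 0.5134 -0.0021  0.0817]
```

View pics/ins.png

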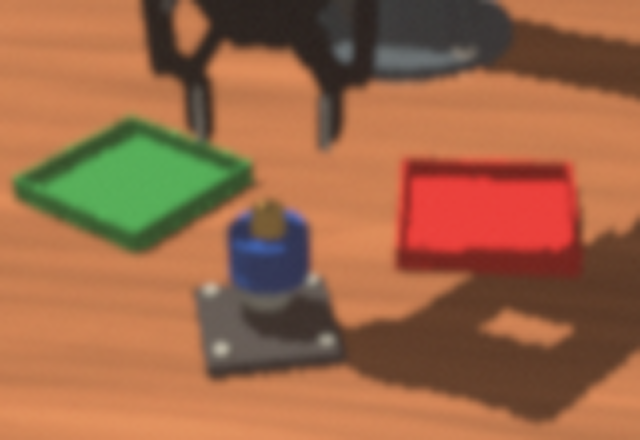

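The picture shows the cap seated on the flange at crop (268,255), with the brass insert standing proud at (268,220). Its top is at z ≈ 94.6 mm against an expected 95 mm. Next I'll grip the insert above the rim.

>>> drive_tool --pt "0 0 0 0 0 0 -0.1" --pt "0 0 0 0 0 0 -0.1" --pt "0 0 0.02 0 0 0 -0.1" --pt "0 0 0.02 0 0 0 -0.1" --pt "0 0 0.007 0 0 0 -0.1" --pt "0 0 0 0 0 0 -0.1" --pt "0 0 0 0 0 0 -0.1" --newtons 30

```text
t: 10.05
tcp_pos: [0.48, -0.0284, 0.099]
tool_rot: [1.0, 0.0, -0.001, -0.0]
force: [-0.5, 0.0, -0.1]
finger_gap: 0.455
gripper_force: 0.0
```

>>> drive_tool --pt "0 0 0.0035 0 0 0 -0.1" --pt "0 0 0 0 0 0 -0.7" --pt "0 0 0 0 0 0 -0.9" --pt "0 0 0 0 0 0 -0.9" --pt "0 0 0 0 0 0 -0.9" --pt "0 0 0 0 0 0 -0.9" --pt "0 0 0 0 0 0 -0.9"

```text
t: 10.75
tcp_pos: [0.4803, -0.0284, 0.096]
tool_rot: [1.0, 0.0, 0.0, 0.0]
force: [0.8, 0.5, 0.6]
finger_gap: 0.229
gripper_force: 29.3
```

>>> drive_tool --pt "0 0 -0.005 0 0 0 -0.9" --pt "0 0 -0.01 0 0 0 -0.9" --pt "0 0 -0.02 0 0 0 -0.9" --pt "0 0 -0.03 0 0 0 -0.9" --pt "0 0 0 0 0 0 -0.9" --pt "0 0 0 0 0 0 -0.9"

```text
t: 11.35
tcp_pos: [0.4805, -0.0285, 0.1617]
tool_rot: [1.0, 0.0, 0.001, 0.0]
force: [-0.1, 0.1, -0.5]
finger_gap: 0.226
gripper_force: 29.4
```

```bash
python3 - <<'E'
from h import *
delta([.543,.314,.16])
c=snap('scene')
cv2.imwrite('pics/lift.png',cv2.resize(c['image'][110:230,240:400],None,fx=4,fy=4,interpolation=cv2.INTER_CUBIC)[:,:,::-1])
P=cloud(c)[100:240,270:360].reshape(-1,3)
P=P[(abs(P[:,0]-.48)<.02)&(abs(P[:,1]+.03)<.013)&(P[:,2]>.1)]; print(np.sort(P[:,2])[:15].round(4))
E
```

```text
tcp [ 0.4805 -0.0285  0.1617] tool delta [ 0.0627 -0.3425  0.0017] force [-0.05  0.13 -0.5 ] gap 0.226 t 11.35
[0.1349 0.1356 0.136  0.1362 0.1367 0.1368 0.1373 0.1381 0.1382 0.1383
 0.1388 0.1389 0.139  0.1391 0.1392]
```

View pics/lift.png

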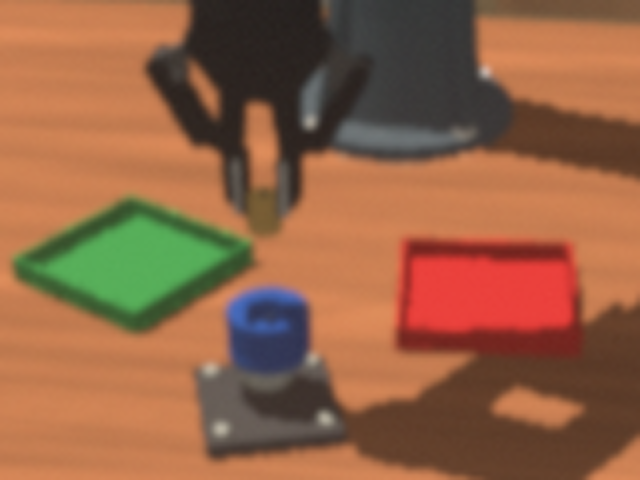

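The insert is lifted clear at crop (264,212), its underside at z ≈ 0.136 as expected. The empty cap is still on the stand at (268,325). Now to the tray.

>>> drive_tool --pt "0.005 -0.025 0 0 0 0 -0.9" --pt "0.008 -0.043 0 0 0 0 -0.9" --pt "0.008 -0.045 0 0 0 0 -0.9" --pt "0.008 -0.045 0 0 0 0 -0.9" --pt "0.008 -0.045 0 0 0 0 -0.9" --pt "0.008 -0.045 0 0 0 0 -0.9" --pt "0.008 -0.045 0 0 0 0 -0.9" --pt "0.0065 -0.033 0 0 0 0 -0.9" --pt "0.003 -0.0165 0 0 0 0 -0.9" --pt "0 0 0 0 0 0 -0.9"

```text
t: 12.4
tcp_pos: [0.5418, 0.3157, 0.1594]
tool_rot: [1.0, 0.002, -0.001, 0.0]
force: [0.2, -0.9, -0.4]
finger_gap: 0.227
gripper_force: 29.5
```

>>> drive_tool --pt "0 0 0.03 0 0 0 -0.9" --pt "0 0 0.04 0 0 0 -0.9" --pt "0 0 0.035 0 0 0 -0.9" --pt "0 0 0.015 0 0 0 -0.9" --pt "0 0 0 0 0 0 -0.9" --pt "0 0 0 0 0 0 -0.9" --pt "0 0 0 0 0 0 -0.9"

```text
t: 13.1
tcp_pos: [0.5439, 0.3142, 0.0427]
tool_rot: [1.0, 0.0, 0.002, -0.001]
force: [0.5, 0.1, -1.6]
finger_gap: 0.232
gripper_force: 29.5
```

>>> drive_tool --pt "0 0 0.006 0 0 0 -0.9" --pt "0 0 0.004 0 0 0 -0.9" --pt "0 0 0.002 0 0 0 -0.9" --pt "0 0 0 0 0 0 -0.9" --pt "0 0 0 0 0 0 -0.9"

```text
t: 13.6
tcp_pos: [0.5426, 0.3143, 0.0298]
tool_rot: [1.0, 0.001, 0.0, -0.0]
force: [-1.7, -1.0, 5.9]
finger_gap: 0.227
gripper_force: 30.0
```

>>> drive_tool --pt "0 0 0 0 0 0 -0.5" --pt "0 0 0 0 0 0 0.0" --pt "0 0 0 0 0 0 0.0" --pt "0 0 0 0 0 0 0.0" --pt "0 0 -0.01 0 0 0 0.0" --pt "0 0 -0.03 0 0 0 0.0" --pt "0 0 -0.05 0 0 0 0.0" --pt "0 0 -0.05 0 0 0 0.0" --pt "-0.03 0.04 0 0 0 0 0.0" --pt "-0.03 0.04 0 0 0 0 0.0"

```text
t: 14.6
tcp_pos: [0.4842, 0.2343, 0.1718]
tool_rot: [1.0, 0.001, 0.004, -0.001]
force: [-1.1, -1.3, -1.0]
finger_gap: 0.496
gripper_force: 0.0
```

>>> drive_tool --pt "-0.03 0.04 0 0 0 0 0.0" --pt "-0.03 0.04 0 0 0 0 0.0" --pt "0 0 0 0 0 0 0.0" --pt "0 0 0 0 0 0 0.0"

```text
t: 15.0
tcp_pos: [0.4225, 0.1533, 0.1697]
tool_rot: [1.0, -0.001, 0.001, -0.0]
force: [0.6, 0.2, 0.8]
finger_gap: 0.501
gripper_force: 0.0
```

```bash
python3 - <<'E'
from h import *
c=snap('scene'); t=snap('top')
cv2.imwrite('pics/fin.png',np.vstack([cv2.resize(s['image'][150:270,190:490] if s is c else s['image'][130:250,150:450],None,fx=2.4,fy=2.4,interpolation=cv2.INTER_CUBIC) for s in (c,t)])[:,:,::-1])
P=cloud(c).reshape(-1,3); q=P[(abs(P[:,0]-.543)<.045)&(abs(P[:,1]-.314)<.045)&(P[:,2]>.012)&(P[:,2]<.05)]; print(q.min(0),q.max(0))
q=P[(abs(P[:,0]-.485)<.04)&(abs(P[:,1]+.03)<.04)&(P[:,2]>.06)&(P[:,2]<.12)]; print(q.max(0)); print(manip.sense()['tcp_pos'],manip.sense()['t'])
E
```

```text
[0.53506993 0.30308781 0.01211721] [0.55702299 0.32406852 0.02978026]
[ 0.51073894 -0.00215702  0.07955638]
[0.42432351 0.15441429 0.16955875] 15.1
```

View pics/fin.png

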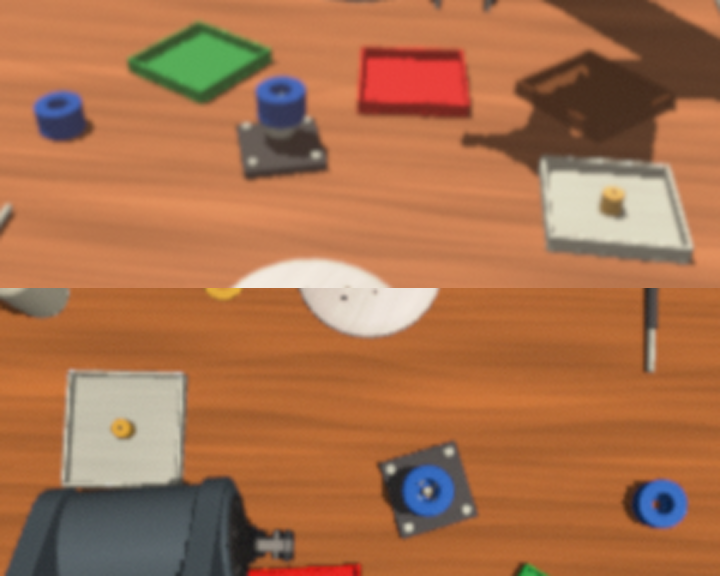

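The insert stands upright in the steel tray at (612,200), its top at about 28 mm. The cap sits on the stand over the pin at (281,103), its rim at 79.5 mm against an expected 79 mm.

```bash
python3 -c "
from station import manip
print(manip.sign_off())"
```

```text
the job is handed in; nothing more can be done
None
```

The job is done and handed in at about 15 s: the cap is fully down on the stand over the pin, the insert stands upright in the steel tray, force readings put the stand load at roughly 10 N (limit 30 N), and the spare cap, rotor lid, washer and punch were not touched.

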